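# Stack and latch the two-tier seed box

### The job

Put the white seed tray onto the green base of the seed box: turn aside any orange latch that stands in its way, lower the tray gently until all four corner lugs have dropped into the base's corner sockets and it sits fully home, and then turn both orange latches in over the tray's rim, pointing straight at the middle of the box, to lock it. Do not drop the tray or ram it down, and leave the other things on the board where they are.

Things in the scene. Friction and masses are not known exactly. Their poses are not given: they have to be found in the camera images.
- tray: white open seed tray, 200 (x) x 130 (y) mm, loose, 0.3 to 0.55 kg. Origin: centre of the plane of its lug feet, on which it stands; z up. Four black round lugs at x = +-82, y = +-47 mm: 16 mm in diameter, 12 mm long, the lowest 4 mm tapering to 12 mm. Floor underside at z = 12, rim at z = 52 mm, dividers and seed packets below the rim. Fits either way round.
- tray_handle (a point): middle of the tray's blue handle bar, at tray (0, 0, 76 mm): 112 mm along tray x, 16 mm wide in y, from z = 65 to 87 mm, free on both sides above the tray's rim
- base: green lower tier, 200 (x) x 130 (y) x 45 mm, open, screwed down. Origin: centre of its underside, on the work surface; z up. Square sockets at x = +-82, y = +-47 mm, 19 mm wide, 14 mm deep from the rim at z = 45 mm, black floors. 18 mm posts at (0, +-85 mm) carry the latches. With the tray home its origin is on the base's axis at z = 33 mm, its rim at 85, handle top at 120 mm.
- latch_a (a joint): orange turn-latch at the base's +y side. Radians, -0.6 to 1.6, growing clockwise seen from above. At 0 the arm points along base +x, beside the box; at 1.57 straight at the middle of the box, over the rim of a seated tray. At 0.1 or less it is clear of the tray's way, above about 0.2 it is in the way. May start anywhere from -0.4 to 1.4.
- latch_a_pivot (a point): pivot of latch_a, fixed on the base at base x = 0, y = +85 mm, 87.5 mm above the work surface. The latch's flat orange arm, 62 x 14 x 6 mm, turns on it about the vertical, underside at 87.5 mm. It stays where left: about 1 N at the peg turns it. It cannot pass over the rim of a tray that is not fully down.
- latch_a_peg (a point): middle height of the upright round orange peg on latch_a's arm: 14 mm in diameter, 32 mm tall, from 93.5 mm (top face of the arm) to 125.5 mm above the work surface; this point is at 114 mm, and 45 mm horizontally from the latch's pivot.
- latch_b (a joint): orange turn-latch at the base's -y side. Radians, -0.6 to 1.6, growing clockwise seen from above. At 0 the arm points along base -x, beside the box; at 1.57 straight at the middle of the box, over the rim of a seated tray. At 0.1 or less it is clear of the tray's way, above about 0.2 it is in the way. May start anywhere from -0.4 to 1.4.
- latch_b_pivot (a point): pivot of latch_b, fixed on the base at base x = 0, y = -85 mm, 87.5 mm above the work surface. The latch's flat orange arm, 62 x 14 x 6 mm, turns on it about the vertical, underside at 87.5 mm. It stays where left: about 1 N at the peg turns it. It cannot pass over the rim of a tray that is not fully down.
- latch_b_peg (a point): middle height of the upright round orange peg on latch_b's arm: 14 mm in diameter, 32 mm tall, from 93.5 mm (top face of the arm) to 125.5 mm above the work surface; this point is at 114 mm, and 45 mm horizontally from the latch's pivot.
- padlock: bystander: small steel padlock lying flat with open shackle, 36 x 80 x 16 mm; origin under the middle of its case
- rake: bystander: bamboo-handled hand rake, lying, 265 mm long along its x, 80 mm wide at the tines, 30 mm high; origin on the work surface 10 mm ahead of the handle's front end
- pots: bystander: two nested white plastic pots, 102 mm in diameter, 102 mm tall; origin under the centre
- jar: bystander: glass jar with green lid, 70 mm in diameter, 90 mm tall; origin under the centre
- dibber: bystander: dark wooden dibber handle standing upright, 32 mm in diameter, 125 mm tall; origin under the centre
- claypot: bystander: terracotta pot, 90 mm in diameter, 75 mm tall; origin under the centre
Mind the look-alikes: they are no part of the job. There is more than one size of the base; the job needs the largest. What is shaped like the tray but yellow is not meant.

How it is judged:
On the way:
1. the tray sits fully home in the base's four sockets while both latches are still turned aside (z of tray in the frame of base between 0.029 and 0.0365 m and horizontal distance between tray and base below 0.006 m and angle between the x axis of tray and the x axis of base, either way round below 0.06 rad and angle between tray's own z axis and vertical below 0.03 rad and value of joint each of latch_a, latch_b below 0.8 rad), for 0.2 s.
At the end, for the whole second after the job is handed in: The tray is at rest fully home in the base (origin 29 to 36.5 mm above the base's, within 6 mm sideways, within 0.06 rad of its direction either way round, level within 0.03 rad) and both latches are turned in over its rim (joint values over 1.25) (z of tray in the frame of base between 0.029 and 0.0365 m and horizontal distance between tray and base below 0.006 m and angle between the x axis of tray and the x axis of base, either way round below 0.06 rad and angle between tray's own z axis and vertical below 0.03 rad and value of joint each of latch_a, latch_b above 1.25 rad and linear speed of tray below 0.02 m/s); the robot touches nothing.
It fails at once if the tray drops onto the base (comes down its last 30 mm faster than 0.3 m/s; a fall of about 5 mm) (horizontal distance between tray and base below 0.04 m and z of tray in the frame of base below 0.063 m and linear speed of tray above 0.3 m/s).
It fails at once if the tray is rammed onto the base (contact force over 50 N) (contact force between tray and base above 50 N).
It fails at once if a bystander is shifted by more than 30 mm or tipped (distance of any of padlock, rake, pots, jar, dibber, claypot from where it was at the start of the episode above 0.03 m or angle between any of padlock, rake, pots, jar, dibber, claypot's own z axis and vertical above 0.5 rad).
It also fails if it takes over 72 s, if anything falls off the work surface, if the arm or the gripper's body presses on something with over 40 N, if the wrist force passes 120 N, or if a joint passes its speed limit or range.

### The arm

A 6-joint arm with a two-finger parallel gripper is mounted at the origin on the work surface. World frame = base frame: x ahead of the robot, y to its left, z up, the work surface at z = 0. Lengths are in m, angles in rad, forces in N, time in s.
With the tool pointing down it reaches from about 0.325 to 0.9 m from the base axis. Payload 6.1 kg.
Tool frame: the origin (TCP) lies at the very end of the fingers, on their centre line; the grasp point (between the pads) lies behind it (hold_point_z is the z of the grasp point in the tool frame, in m); z points along the fingers, y is the line along which they close (so a half turn about z gives the same grasp; the last joint's range is limited). The gripper opens to 87 mm and grips with 3 to 60 N. Pads are 19 mm wide; open, the fingers measure 117 mm over their backs; the gripper's body (75 mm by 190 mm) begins 51 mm behind the grasp point.
Start: joints at [-1.272, 0.22, 1.526, -0, 1.395, -0.126], TCP at [0.258, -0.569, 0.223] pointing down, gripper open.
Joint ranges: [-2.98, 2.98], [-0.91, 2.08], [0.09, 2.57], [-1.24, 4.39], [0.2, 2.65], [-2.68, 2.68]. Speed limits (rad/s): [2.57, 2.57, 3.01, 3.14, 3.14, 3.14].

### API

Orientations are given as a unit quaternion [x, y, z, w].
In Python, from station import * gives the robot as it stands.
- The arm moves only by the tool step_arm, never from a script. Its argument "rows" is a list of rows, each a list of 2 entries, a list of its own where there are three numbers: the shift along the tool's x, y, z in mm, then the turn about the tool's z in degrees. A call has 1 to 12 rows; each row is the pose to reach, as a shift and turn from the pose commanded when the call began, along the tool's axes at that moment; what a row does not reach only later rows make up. A row lasts 1/8 s, in which the tool goes at most 62.5 mm and 10.7 degrees, less where a joint would pass 70% of its speed; a pose out of reach is approached as far as the arm can. A call with a gripper value outside its range is refused whole. "hand" is the gripper's target within -1 to 1 (shut at 1, half-way at 0, fully open at -1), set as the call begins (left out, the last holds). The fingers move at their own pace and stop on an object; "newtons" is the grip in N (left out, the last holds). Time passes only in rows, so rows that repeat a pose let the fingers close. It gives the time, the measured TCP pose, the force, the opening and the grip force at its end, in the units of the state.
- state(): the state, without advancing time (a new reading comes with each control period).
- snapshot(name): name is "scene" or "top" or "wrist"; returns a dict with "pixels" (384x512x3 uint8, red, green, blue), "fx", "fy", "cx", "cy" (pixels), "eye" and "rotation" of the camera in the world; the wrist camera has in their place "mount" (4x4, takes a point from camera to tool coordinates, whose origin is the TCP and whose axes are the flange's). Camera axes: x right, y down, z forward; pixel columns grow to the right and rows downward; lengths in m; the calibration is good to about 2 mm. A picture is of the moment at which its call begins: read the wrist's pose just before it. There is no depth.
- hand_in(): hands the job in; it is judged then, once.
The state is a dict: "t": time; "qpos": joint angles; "joint_velocities": joint speeds; "joint_efforts": joint torques, N m; "position": TCP position; "eef_rot": TCP orientation; "ft_force": force on the tool from outside, world axes, zero at the start; "ft_torque": the same for the moment, N m; "width": finger opening in m; "finger_force": force on a finger pad.
Only numpy, scipy, OpenCV 4.12 (cv2) and the standard library are available. Lean on these libraries where they do the work, as an engineer would, in place of code of your own. Each camera call takes 0.05 s, during which the arm holds its last target. There are 200 camera calls.

## Working session

There is one attempt and no reset: what is moved stays moved. The work goes in short steps, Python scripts to look and compute and a tool call to move; the robot and the scene stay as the last step left them, time stands still between calls to the robot, and variables do not carry over. Pictures are saved under pics/ and viewed, at most 10 in all, crops included, and the job is handed in when it is done.

Besides the shell and the picture viewer there is one more tool, called after "Call:" by a JSON object that holds its "op" and its "data", one argument or row to a line. step_arm: Moves the arm, as the interface text tells. Its arguments: {"type":"object","properties":{"rows":{"type":"array","items":{"type":"array"}},"hand":{"type":"number"},"newtons":{"type":"number"}},"required":["rows"]}

```bash
mkdir -p pics
cat > h.py <<'E'
from station import *
import numpy as np, cv2
from scipy.spatial.transform import Rotation as R
def save(n,p): cv2.imwrite('pics/'+n,cv2.cvtColor(p,cv2.COLOR_RGB2BGR))
def cam(name):
    st=state(); s=snapshot(name)
    if 'mount' in s:
        T=np.eye(4);T[:3,:3]=R.from_quat(st['eef_rot']).as_matrix();T[:3,3]=st['position']
        M=T@np.array(s['mount']); s['eye']=M[:3,3]; s['rotation']=M[:3,:3]
    return s
def ray(s,u,v,z):
    d=np.array(s['rotation'])@np.array([(u-s['cx'])/s['fx'],(v-s['cy'])/s['fy'],1]); e=np.array(s['eye'])
    return e+d*(z-e[2])/d[2]
def proj(s,p):
    c=np.array(s['rotation']).T@(np.array(p)-np.array(s['eye'])); return c[:2]/c[2]*[s['fx'],s['fy']]+[s['cx'],s['cy']]
E
python3 - <<'E'
from h import *
import pickle
d={n:cam(n) for n in('top','scene')}
pickle.dump(d,open('d.pkl','wb'))
save('a.png',cv2.resize(d['top']['pixels'],(800,600)))
save('b.png',cv2.resize(d['scene']['pixels'],(800,600)))
for n in d: print(n,d[n]['eye'],d[n]['rotation'],d[n]['fx'])
s=state();print(s['eef_rot'],s['width'],s.get('hold_point_z'))
import station;print(getattr(station,'hold_point_z',None),[k for k in dir(station) if k[0]!='_'])
E
```

```text
top [ 0.21894462 -0.00427162  1.84430997] [-0.69552143  0.71324925 -0.05929272  0.06332314] 497.0061905009631
scene [1.02544821 0.39273691 1.20456629] [ 0.44175705  0.85946827 -0.22744537 -0.12013994] 442.2800085285589
[ 9.77527206e-01  2.10807390e-01 -8.26583102e-05 -8.93969362e-04] 0.08708258547126146 None
-0.0187 ['PlanningError', 'hand_in', 'hold_point_z', 'snapshot', 'state']
```

View pics/a.png

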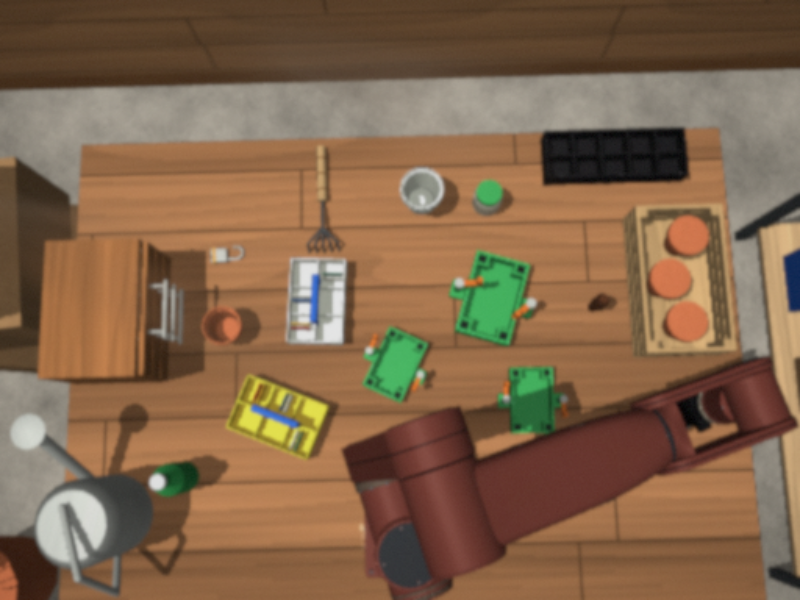

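View pics/b.png

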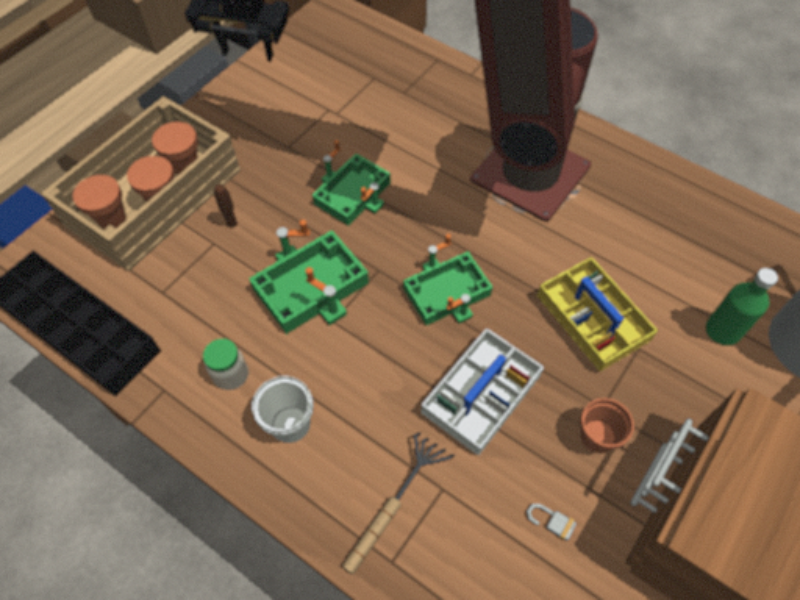

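Candidates in the top view (800x600 pixels):
- **Bases:** green ones at (493,298), (397,363) and (532,400). The one at (493,298) is the largest, so it fits.
- **Trays:** white at (317,300) and yellow at (280,415). White is the one meant.
- **Latches on the large base:** the left one points inward and the right one points about diagonally. Both block the tray.

Next I measure these and confirm with a crop.

```bash
sed -i "s/^    return s$/    else: s['rotation']=R.from_quat(s['rotation']).as_matrix()\n    return s/" h.py
python3 - <<'E'
from h import *
import pickle
d=pickle.load(open('d.pkl','rb'))
for s in d.values(): s['rotation']=R.from_quat(s['rotation']).as_matrix()
s=d['top'];hsv=cv2.cvtColor(s['pixels'],cv2.COLOR_RGB2HSV)
def comps(m,amin):
    n,l,st,c=cv2.connectedComponentsWithStats(m.astype(np.uint8)*255)
    return [(l==i) for i in range(1,n) if st[i,4]>=amin]
g=cv2.inRange(hsv,(45,100,60),(75,255,255))
g=cv2.morphologyEx(g,cv2.MORPH_OPEN,np.ones((5,5)))
for m in comps(g,300):
    c=max(cv2.findContours(m.astype(np.uint8),0,2)[0],key=cv2.contourArea)
    r=cv2.boxPoints(cv2.minAreaRect(c));w=np.array([ray(s,*p,.045)[:2] for p in r]);e=np.diff(np.vstack([w,w[:1]]),axis=0)
    print('green',r.mean(0),w.mean(0).round(4),np.linalg.norm(e,axis=1).round(3),np.degrees(np.arctan2(e[:,1],e[:,0])).round(1))
b=cv2.inRange(hsv,(100,120,60),(125,255,255))
for m in comps(b,60):
    c=max(cv2.findContours(m.astype(np.uint8),0,2)[0],key=cv2.contourArea)
    r=cv2.boxPoints(cv2.minAreaRect(c));w=np.array([ray(s,*p,.085)[:2] for p in r]);e=np.diff(np.vstack([w,w[:1]]),axis=0)
    print('blue',r.mean(0),w.mean(0).round(4),np.linalg.norm(e,axis=1).round(3),np.degrees(np.arctan2(e[:,1],e[:,0])).round(1))
save('c.png',cv2.resize(s['pixels'][150:260,175:360],None,fx=4,fy=4,interpolation=cv2.INTER_CUBIC))
E
```

```text
green [311.07544 189.23586] [ 0.5289 -0.1943] [0.203 0.172 0.202 0.169] [ -17.7 -107.9  161.5   72.4]
green [252.14656 232.49136] [0.3752 0.0256] [0.152 0.111 0.152 0.109] [ -24.2 -114.8  155.2   65.6]
green [341.5 255.5] [ 0.2846 -0.2928] [0.112 0.146 0.11  0.146] [-91.4 176.6  88.6  -2.8]
blue [507. 179.] [ 0.5406 -0.8946] [0.029 0.132 0.028 0.132] [-91.5 173.6  88.5  -6.3]
blue [200.8688 190.4931] [0.527  0.2059] [0.106 0.014 0.106 0.014] [ -3.2 -94.6 176.7  85.5]
blue [175.68965 266.27585] [0.2597 0.2956] [0.013 0.106 0.013 0.106] [ -21.8 -112.8  157.7   67.3]
```

View pics/c.png

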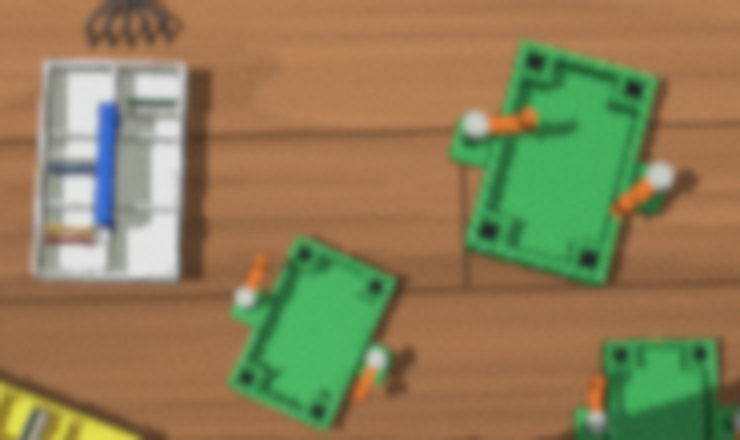

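Crop (740x440): the base at (560,160) is clearly the largest. Its pivots are at (475,124) and (659,176), and its pegs at about (530,118) and (618,212). Joint estimates are a ≈ 1.15 and b ≈ 0.55, so both are in the way. The white tray's handle is at (105,165). Next I get a view from above the base.

```bash
cat >> h.py <<'E'
def go(p,yaw):
    st=state();r=R.from_quat(st['eef_rot']);x=r.as_matrix()[:,0];y0=np.degrees(np.arctan2(x[1],x[0]))
    dt=(-(yaw-y0)+180)%360-180
    print('pos',st['position'].round(4) if hasattr(st['position'],'round') else st['position'],'yaw',y0.round(2),'row',(r.inv().apply(np.array(p)-st['position'])*1000).round(1),'turn',round(dt,1),'t',st['t'],'q6',st['qpos'][5])
E
python3 - <<'E'
from h import *
import pickle
print(np.array(snapshot('wrist')['mount']).round(3))
d=pickle.load(open('d.pkl','rb'));s=d['top'];s['rotation']=R.from_quat(s['rotation']).as_matrix()
f=lambda x,y,z:print(ray(s,175+x/4,150+y/4,z).round(4))
[f(x,y,.033) for x,y in((535,62),(634,89),(489,231),(588,260),(561.5,160.5))]
f(530,118,.12);f(618,212,.12);f(475,124,.11);f(659,176,.11)
go((.524,-.209,.32),-17)
E
```

```text
[[ 0.    -0.964 -0.267  0.074]
 [ 1.    -0.     0.001 -0.001]
 [-0.001 -0.267  0.964 -0.161]
 [ 0.     0.     0.     1.   ]]
[ 0.62   -0.1907  0.033 ]
[ 0.5919 -0.2815  0.033 ]
[ 0.4624 -0.1418  0.033 ]
[ 0.4333 -0.2313  0.033 ]
[ 0.5263 -0.2112  0.033 ]
[ 0.5503 -0.1752  0.12  ]
[ 0.4646 -0.2486  0.12  ]
[ 0.5481 -0.1272  0.11  ]
[ 0.4971 -0.2878  0.11  ]
pos [ 0.2575 -0.569   0.2217] yaw 24.34 row [ 391.2 -218.3  -97.9] turn 41.3 t 0.15 q6 -0.12607814120662653
```

Call:
{"op": "step_arm", "data": {
  "rows": [
    [[60,-30,-60],8],
    [[410,-230,-98],41],
    [[410,-230,-98],41],
    [[410,-230,-98],41],
    [[410,-230,-98],41],
    [[410,-230,-98],41],
    [[410,-230,-98],41],
    [[410,-230,-98],41],
    [[410,-230,-98],41],
    [[410,-230,-98],41],
    [[410,-230,-98],41],
    [[410,-230,-98],41]
  ],
  "hand": 1,
  "newtons": 20
}}

```text
t: 1.65
position: [0.5356, -0.1921, 0.3203]
eef_rot: [0.989, -0.146, -0.0, -0.0]
ft_force: [0.1, -1.1, -0.6]
width: 0.0002
finger_force: 0.0
```

Run:
```python
from h import *
import pickle
s=cam('wrist');pickle.dump(s,open('w1.pkl','wb'));save('w1.png',s['pixels'])
go((.5263,-.2112,.32),-17.4)
for n,p in dict(piva=(.5517,-.1301,.11),pivb=(.5009,-.2923,.11),c=(.5263,-.2112,.045)).items(): print(n,proj(s,p))
```

```text
pos [ 0.5358 -0.192   0.3204] yaw -16.77 row [-3.5 21.1  0.4] turn 0.6 t 1.7 q6 1.3809251717206517
piva [194.94694095 170.91098945]
pivb [339.67929112 172.38066907]
c [264.73370682 162.04788987]
```

View pics/w1.png

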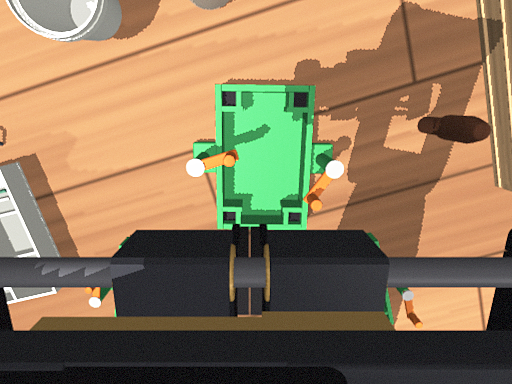

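The wrist view shows the base's sockets at (229,99), (301,99), (230,217) and (295,217). Pegs are at (233,158) for a and (316,205) for b, and the pivot knobs at (195,168) and (335,168).

Run:
```python
from h import *
import pickle
s=pickle.load(open('w1.pkl','rb'));p=s['pixels'];hsv=cv2.cvtColor(p,cv2.COLOR_RGB2HSV)
m=(hsv[...,2]<75).astype(np.uint8);m[:85]=0;m[226:]=0;m[:,:218]=0;m[:,310:]=0
n,l,st,c=cv2.connectedComponentsWithStats(m)
W=[]
for i in range(1,n):
    if st[i,4]>40:
        x,y,w,h=st[i,:4]; q=ray(s,*c[i],.033);W.append(q);print(c[i].round(1),st[i],q.round(4))
o=cv2.inRange(hsv,(5,150,120),(20,255,255));o[226:]=0
n,l,st,c=cv2.connectedComponentsWithStats(o)
for i in range(1,n):
    if st[i,4]>60: print('or',c[i].round(1),st[i])
for u,v in((233,158),(316,205)):print('peg',ray(s,u,v,.1255).round(4))
```

```text
[228.   98.5] [222  92  14  14 176] [ 0.6207 -0.188   0.033 ]
[300.1  99.2] [294  92  14  15 193] [ 0.592  -0.2799  0.033 ]
[228.4 216.1] [223 212  12  11 109] [ 0.4623 -0.1377  0.033 ]
[294. 217.] [289 213  11   9  99] [ 0.433  -0.2298  0.033 ]
or [220.2 159.7] [201 150  38  20 413]
or [317.1 192.2] [303 172  30  39 475]
peg [ 0.5555 -0.1789  0.1255]
peg [ 0.4755 -0.2543  0.1255]
```

```bash
cat >> h.py <<'E'
C=np.array([.5268,-.2098]);YAW=-17.5
def bw(x,y,z):
    return np.r_[C+R.from_euler('z',YAW,degrees=True).as_matrix()[:2,:2]@np.array([x,y])/1000,z]
def wb(p): return R.from_euler('z',-YAW,degrees=True).as_matrix()[:2,:2]@(np.array(p)[:2]-C)*1000
E
python3 - <<'E'
from h import *
go(bw(16,38,.099),YAW)
print(wb((.5555,-.1789)),wb((.4755,-.2543)))
E
```

```text
pos [ 0.5358 -0.192   0.3204] yaw -16.77 row [ 13.1 -18.2 221.4] turn 0.7 t 1.7 q6 1.3809251717206517
[18.07986728 38.10011022] [-35.5442715  -57.86661182]
```

Call:
{"op": "step_arm", "data": {
  "rows": [
    [[14,-20,50],0.7],
    [[14,-20,110],0.7],
    [[14,-20,160],0.7],
    [[14,-20,190],0.7],
    [[14,-20,210],0.7],
    [[14,-20,221],0.7],
    [[14,-20,221],0.7],
    [[14,-20,221],0.7]
  ],
  "hand": 0.08,
  "newtons": 6
}}

```text
t: 2.7
position: [0.5565, -0.1763, 0.1011]
eef_rot: [0.989, -0.151, 0.001, 0.0]
ft_force: [-0.0, 0.4, 0.8]
width: 0.0397
finger_force: 0.0
```

Call:
{"op": "step_arm", "data": {
  "rows": [
    [[0,0,0],0],
    [[0,0,0],0],
    [[0,0,0],0],
    [[0,0,0],0]
  ],
  "hand": 1,
  "newtons": 6
}}

```text
t: 3.2
position: [0.5555, -0.1743, 0.0997]
eef_rot: [0.989, -0.151, -0.0, -0.001]
ft_force: [-0.9, 5.2, 2.4]
width: 0.0137
finger_force: 6.0
```

Run:
```python
from h import *
st=state();print(st['t'],st['width'],wb(st['position']),st['position'],st['ft_force'],st['finger_force'])
```

```text
3.2 0.01367674450266212 [16.72064097 42.45084054] [ 0.55551197 -0.17434191  0.09970505] [-0.92467295  5.19340468  2.43847874] 6.000054648611695
```

Call:
{"op": "step_arm", "data": {
  "rows": [
    [[5,-3,0],0],
    [[9,-7,0],0],
    [[17,-15,0],0],
    [[24,-25,0],0],
    [[27,-36,0],0],
    [[28,-48,0],0],
    [[27,-54,0],0],
    [[27,-54,0],0],
    [[27,-54,0],0]
  ]
}}

```text
t: 4.32
position: [0.5987, -0.132, 0.1004]
eef_rot: [0.989, -0.151, 0.002, -0.0]
ft_force: [5.0, 0.1, 3.3]
width: 0.0137
finger_force: 6.0
```

Call:
{"op": "step_arm", "data": {
  "rows": [
    [[0,0,0],0],
    [[0,0,0],0],
    [[0,0,-40],0],
    [[0,0,-60],0],
    [[0,0,-60],0]
  ],
  "hand": 0.3
}}

```text
t: 4.95
position: [0.5985, -0.1328, 0.1614]
eef_rot: [0.989, -0.151, 0.002, 0.0]
ft_force: [0.4, -0.2, -0.5]
width: 0.0303
finger_force: 0.0
```

Run:
```python
from h import *
st=state();print(st['width'],wb(st['position']))
go(bw(-37,-60,.16),YAW);go(bw(-37,-60,.099),YAW)
```

```text
0.03025617779541019 [45.17094298 95.02313252]
pos [ 0.5985 -0.1328  0.1614] yaw -17.37 row [-82.5 154.8   1.1] turn 0.1 t 4.95 q6 1.527050503659401
pos [ 0.5985 -0.1328  0.1614] yaw -17.37 row [-82.8 154.8  62.1] turn 0.1 t 4.95 q6 1.527050503659401
```

Call:
{"op": "step_arm", "data": {
  "rows": [
    [[-28,51,0],0],
    [[-56,102,0],0],
    [[-82,152,0],0],
    [[-82,152,0],0],
    [[-82,152,35],0],
    [[-82,152,55],0],
    [[-82,152,62],0],
    [[-82,152,62],0],
    [[-82,152,62],0]
  ],
  "hand": 0.08
}}

```text
t: 6.08
position: [0.4745, -0.253, 0.0984]
eef_rot: [0.989, -0.151, 0.001, 0.0]
ft_force: [1.0, 0.1, 0.1]
width: 0.0398
finger_force: 0.0
```

Call:
{"op": "step_arm", "data": {
  "rows": [
    [[0,0,0],0],
    [[0,0,0],0],
    [[0,0,0],0],
    [[0,0,0],0]
  ],
  "hand": 1,
  "newtons": 6
}}

```text
t: 6.58
position: [0.474, -0.2533, 0.0979]
eef_rot: [0.989, -0.151, 0.0, 0.0]
ft_force: [1.5, -1.2, 0.6]
width: 0.0143
finger_force: 6.0
```

Run:
```python
from h import *
st=state();print(st['t'],st['width'],wb(st['position']),st['position'],st['ft_force'],st['finger_force'])
```

```text
6.575 0.014294836408435525 [-37.24637949 -57.38778982] [ 0.47402066 -0.25333151  0.09786993] [ 1.51326225 -1.22382072  0.63282701] 6.0000538697931916
```

Call:
{"op": "step_arm", "data": {
  "rows": [
    [[-4,8,0],0],
    [[-7,20,0],0],
    [[-8,31,0],0],
    [[-7,37,0],0],
    [[-7,37,0],0],
    [[-7,37,0],0]
  ]
}}

```text
t: 7.32
position: [0.4555, -0.2865, 0.0972]
eef_rot: [0.989, -0.151, -0.001, 0.0]
ft_force: [-3.4, -0.9, -0.7]
width: 0.0134
finger_force: 6.0
```

Call:
{"op": "step_arm", "data": {
  "rows": [
    [[0,0,0],0],
    [[0,0,0],0],
    [[0,0,-40],0],
    [[0,0,-80],0],
    [[0,0,-120],0],
    [[0,0,-160],0],
    [[0,0,-160],0]
  ],
  "hand": 0.3
}}

```text
t: 8.2
position: [0.4583, -0.2875, 0.2624]
eef_rot: [0.989, -0.151, 0.004, 0.002]
ft_force: [-1.5, 0.3, 0.5]
width: 0.0309
finger_force: 0.0
```

Run:
```python
from h import *
st=state();print(st['width'],wb(st['position']))
go((.545,.206,.26),-3.3)
```

```text
0.030922670992008676 [-41.92491979 -94.72044349]
pos [ 0.4583 -0.2875  0.2624] yaw -17.34 row [-6.430e+01 -4.969e+02  2.000e-01] turn -14.0 t 8.2 q6 1.1670215084887645
```

Call:
{"op": "step_arm", "data": {
  "rows": [
    [[-8,-62,-20],-3],
    [[-16,-124,-40],-6],
    [[-24,-186,-58],-9],
    [[-32,-248,-58],-12],
    [[-40,-310,-58],-14],
    [[-48,-372,-58],-14],
    [[-56,-434,-58],-14],
    [[-64,-496,-58],-14],
    [[-64,-496,-58],-14],
    [[-64,-496,-58],-14],
    [[-64,-496,-58],-14],
    [[-64,-496,-58],-14]
  ],
  "hand": -0.1
}}

```text
t: 9.7
position: [0.5431, 0.2049, 0.3157]
eef_rot: [1.0, -0.03, 0.0, 0.0]
ft_force: [-0.1, 0.2, -0.3]
width: 0.0479
finger_force: 0.0
```

Run:
```python
from h import *
import pickle
s=cam('wrist');pickle.dump(s,open('w2.pkl','wb'));save('w2.png',s['pixels'])
p=s['pixels'];hsv=cv2.cvtColor(p,cv2.COLOR_RGB2HSV)
b=cv2.inRange(hsv,(100,120,60),(125,255,255));b[232:]=0
n,l,st,c=cv2.connectedComponentsWithStats(b)
for i in range(1,n):
    if st[i,4]>200:
        r=cv2.boxPoints(cv2.minAreaRect(np.argwhere(l==i)[:,::-1].astype(np.float32)))
        w=np.array([ray(s,*q,.087)[:2] for q in r]);e=np.diff(np.vstack([w,w[:1]]),axis=0)
        print(st[i],w.mean(0).round(4),np.linalg.norm(e,axis=1).round(3),np.degrees(np.arctan2(e[:,1],e[:,0])).round(1))
go((.527,.206,.062),-3.3)
```

```text
[ 243  128   13   91 1083] [0.5324 0.2061] [0.014 0.113 0.015 0.113] [-93.5 176.8  86.5  -3.8]
pos [0.5432 0.205  0.3158] yaw -3.48 row [-16.3   0.  253.7] turn -0.2 t 9.75 q6 1.8567093119318059
```

View pics/w2.png

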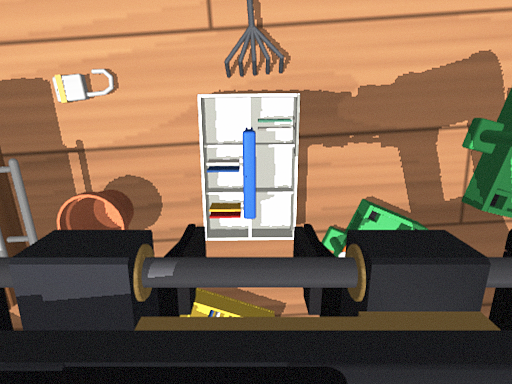

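The white tray's handle is at (249,173). It measures 113 mm long at (0.531, 0.206), which matches the size given. I descend and grip it.

Call:
{"op": "step_arm", "data": {
  "rows": [
    [[-12,0,55],0],
    [[-12,0,110],0],
    [[-12,0,165],0],
    [[-12,0,210],0],
    [[-12,0,240],0],
    [[-12,0,252],0],
    [[-12,0,252],0],
    [[-12,0,252],0]
  ]
}}

```text
t: 10.75
position: [0.5324, 0.2072, 0.0654]
eef_rot: [1.0, -0.029, 0.001, -0.0]
ft_force: [-0.2, 0.3, 0.1]
width: 0.0479
finger_force: 0.0
```

Call:
{"op": "step_arm", "data": {
  "rows": [
    [[0,0,0],0],
    [[0,0,0],0],
    [[0,0,0],0],
    [[0,0,0],0],
    [[0,0,0],0]
  ],
  "hand": 1,
  "newtons": 40
}}

```text
t: 11.38
position: [0.531, 0.2067, 0.0636]
eef_rot: [1.0, -0.029, -0.0, 0.0]
ft_force: [0.1, -2.4, 1.8]
width: 0.0158
finger_force: 40.0
```

Call:
{"op": "step_arm", "data": {
  "rows": [
    [[0,0,-10],0],
    [[0,0,-40],0],
    [[0,0,-80],0],
    [[0,0,-120],0],
    [[0,0,-150],0],
    [[0,0,-150],0],
    [[0,0,-150],0]
  ]
}}

```text
t: 12.25
position: [0.5299, 0.207, 0.2117]
eef_rot: [1.0, -0.029, -0.001, 0.0]
ft_force: [-0.0, -0.3, -5.1]
width: 0.0158
finger_force: 40.0
```

Run:
```python
from h import *
import pickle
s=cam('wrist');pickle.dump(s,open('w3.pkl','wb'));save('w3.png',s['pixels'])
st=state();z=st['position'][2]+.0245
p=s['pixels'];hsv=cv2.cvtColor(p,cv2.COLOR_RGB2HSV)
b=cv2.inRange(hsv,(100,120,60),(125,255,255));b[232:]=0
n,l,q,c=cv2.connectedComponentsWithStats(b)
T=R.from_quat(st['eef_rot']).inv()
for i in range(1,n):
    if q[i,4]>100:
        r=cv2.boxPoints(cv2.minAreaRect(np.argwhere(l==i)[:,::-1].astype(np.float32)))
        print(q[i],[(T.apply(ray(s,*a,z)-st['position'])*1000).round(1).tolist() for a in r])
go(np.r_[C,.17],YAW); print(st['width'],st['ft_force'])
```

```text
[ 232  135   35   97 3039] [[17.6, -8.6, -24.6], [61.0, -8.0, -24.7], [61.0, 6.3, -24.7], [17.6, 6.9, -24.6]]
pos [0.5295 0.2069 0.2111] yaw -3.35 row [ 21.8 416.1  41.4] turn 14.1 t 12.3 q6 1.8629373624530754
0.01594106941544568 [ 0.31866593 -0.51495011 -5.10627024]
```

View pics/w3.png

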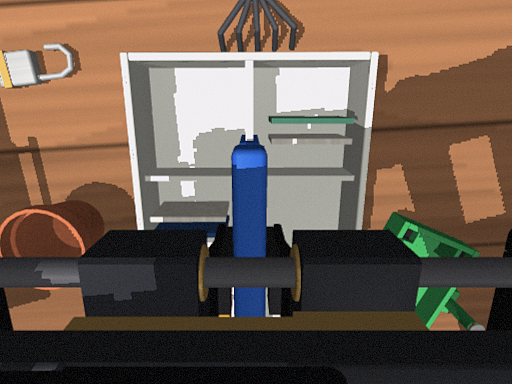

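The tray hangs level from the grip, with its front rim corners at (120,52) and (378,52). I work out its offset in the tool.

Run:
```python
from h import *
import pickle
s=pickle.load(open('w3.pkl','rb'));st=state();T=R.from_quat(st['eef_rot']).inv()
g=s['pixels'].min(2).astype(float)
for u in (180,220,320): # top edge of the white rim
    v=g[40:70,u];k=np.argmax(np.diff(v));print(u,40+k+.5,(T.apply(ray(s,u,40+k+1,st['position'][2]-.0116)-st['position'])*1000).round(1))
for v in (58,59):
    r=g[v];m=np.where(r>150)[0];m=m[(m>100)&(m<400)];print(v,m[0],m[-1],[(T.apply(ray(s,u,v,st['position'][2]-.0116)-st['position'])*1000).round(1) for u in(m[0],m[-1]+1)])
w=pickle.load(open('w1.pkl','rb'))
hsv=cv2.cvtColor(w['pixels'],cv2.COLOR_RGB2HSV)
for u in (240,285):
    h=cv2.inRange(hsv,(45,100,30),(75,255,255))[70:110,u];v=70+np.argmax(h>0);print('base front',v,wb(ray(w,u,v,.045)))
for v in (110,122,135):
    h=cv2.inRange(hsv,(45,100,30),(75,255,255))[v];m=np.where(h)[0];m=m[(m>205)&(m<325)];print('base sides',v,m[0],m[-1],wb(ray(w,m[0],v,.045)),wb(ray(w,m[-1]+1,v,.045)))
```

```text
180 51.5 [ 98.5 -35.1  11.2]
220 51.5 [ 98.5 -15.2  11.2]
320 66.5 [91.6 34.9 11.3]
58 120 377 [array([ 95.7, -65.2,  11.2]), array([95.8, 63.7, 11.3])]
59 120 377 [array([ 95.3, -65.3,  11.2]), array([95.3, 63.8, 11.3])]
base front 84 [100.84762893  32.85600027]
base front 85 [100.35781952 -25.0054199 ]
base sides 110 215 313 [68.08891996 65.47071308] [ 69.71422547 -64.35716269]
base sides 122 216 312 [52.7151772  64.38840325] [ 54.31681959 -64.04884872]
base sides 135 216 312 [35.70260168 64.64104659] [ 37.31424271 -65.15827014]
```

Run:
```python
from h import *
go(bw(2.1,-.6,.211),YAW)
```

```text
pos [0.5295 0.2069 0.2111] yaw -3.35 row [2.350e+01 4.172e+02 4.000e-01] turn 14.1 t 12.3 q6 1.8629373624530754
```

Call:
{"op": "step_arm", "data": {
  "rows": [
    [[1,20,0],1],
    [[3,60,0],2],
    [[6,105,0],4],
    [[9,155,0],6],
    [[12,205,0],8],
    [[15,255,0],10],
    [[18,305,0],12],
    [[20,350,0],14],
    [[22,385,0],14.1],
    [[23,407,0],14.1],
    [[23.5,417,0],14.1],
    [[23.5,417,0],14.1]
  ]
}}

```text
t: 13.8
position: [0.5298, -0.2104, 0.2131]
eef_rot: [0.988, -0.152, -0.0, -0.0]
ft_force: [0.6, 0.6, -4.5]
width: 0.0158
finger_force: 40.0
```

Call:
{"op": "step_arm", "data": {
  "rows": [
    [[0,0,0],0],
    [[0,0,0],0],
    [[0,0,0],0]
  ]
}}

```text
t: 14.18
position: [0.5301, -0.2099, 0.2137]
eef_rot: [0.988, -0.151, 0.0, -0.0]
ft_force: [0.3, 0.7, -4.6]
width: 0.0157
finger_force: 40.0
```

Run:
```python
from h import *
go(bw(2.1,-.6,.115),YAW)
st=state();print(wb(st['position']),st['ft_force'],st['width'])
s=cam('scene')
save('s2.png',cv2.resize(s['pixels'][120:250,130:290],(800,600),interpolation=cv2.INTER_CUBIC))
```

```text
pos [ 0.5301 -0.2099  0.2137] yaw -17.4 row [-1.1  1.5 98.7] turn 0.1 t 14.175 q6 1.359196301388412
[3.20916403 0.9327455 ] [ 0.31960094  0.65190069 -4.60122234] 0.01570376136438808
```

View pics/s2.png

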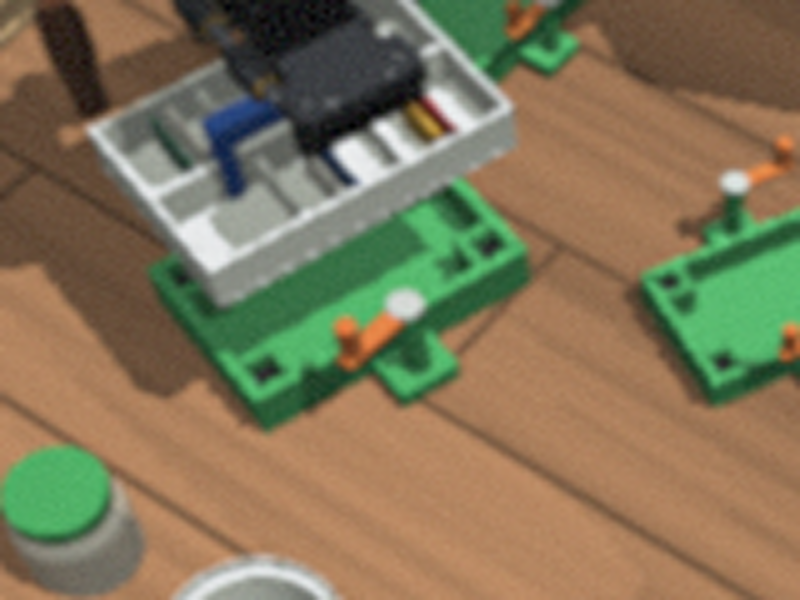

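The scene crop shows the tray level above the base and latch a aside, with its peg at (347,335). I lower to just above the sockets.

Call:
{"op": "step_arm", "data": {
  "rows": [
    [[-1,1.5,20],0.1],
    [[-1,1.5,45],0.1],
    [[-1,1.5,68],0.1],
    [[-1,1.5,84],0.1],
    [[-1,1.5,93],0.1],
    [[-1,1.5,98],0.1],
    [[-1,1.5,98],0.1],
    [[-1,1.5,98],0.1],
    [[-1,1.5,98],0.1]
  ]
}}

```text
t: 15.35
position: [0.529, -0.2119, 0.1163]
eef_rot: [0.988, -0.153, 0.001, 0.0]
ft_force: [0.5, 0.1, -4.7]
width: 0.0155
finger_force: 40.0
```

Run:
```python
from h import *
go(bw(2.1,-.6,.0966),YAW)
st=state();print(wb(st['position']),st['ft_force'],st['ft_torque'])
```

```text
pos [ 0.529  -0.2119  0.1163] yaw -17.56 row [-0.7 -0.8 19.7] turn -0.1 t 15.35 q6 1.3578773090421634
[ 2.77154289 -1.35979169] [ 0.47617626  0.11001543 -4.65680866] [ 0.02068927 -0.00961881  0.04183231]
```

Call:
{"op": "step_arm", "data": {
  "rows": [
    [[-0.5,-0.7,2],0],
    [[-0.5,-0.7,4],0],
    [[-0.5,-0.7,6],0],
    [[-0.5,-0.7,8],0],
    [[-0.5,-0.7,10],0],
    [[-0.5,-0.7,10],0]
  ]
}}

```text
t: 16.1
position: [0.5282, -0.2108, 0.1053]
eef_rot: [0.988, -0.153, -0.0, -0.0]
ft_force: [-0.3, -0.2, -4.3]
width: 0.0153
finger_force: 40.0
```

Call:
{"op": "step_arm", "data": {
  "rows": [
    [[0,0,1.5],0],
    [[0,0,3],0],
    [[0,0,4],0],
    [[0,0,5],0],
    [[0,0,5],0]
  ]
}}

```text
t: 16.73
position: [0.5283, -0.2109, 0.1004]
eef_rot: [0.988, -0.153, -0.0, -0.0]
ft_force: [-0.2, 0.3, -3.4]
width: 0.0157
finger_force: 40.0
```

Call:
{"op": "step_arm", "data": {
  "rows": [
    [[0,0,1],0],
    [[0,0,2],0],
    [[0,0,3],0],
    [[0,0,3],0]
  ]
}}

```text
t: 17.23
position: [0.5282, -0.2108, 0.0974]
eef_rot: [0.988, -0.153, -0.0, -0.0]
ft_force: [0.4, 0.7, -4.1]
width: 0.0156
finger_force: 40.0
```

Call:
{"op": "step_arm", "data": {
  "rows": [
    [[0,0,1],0],
    [[0,0,2],0],
    [[0,0,2],0],
    [[0,0,2],0]
  ]
}}

```text
t: 17.73
position: [0.5285, -0.2109, 0.0966]
eef_rot: [0.988, -0.153, 0.0, 0.0]
ft_force: [-3.5, 1.1, 5.5]
width: 0.0158
finger_force: 40.0
```

The wrist force rose at TCP z = 0.0966, which is exactly the home height. I release the handle.

Call:
{"op": "step_arm", "data": {
  "rows": [
    [[0,0,0],0],
    [[0,0,0],0],
    [[0,0,0],0]
  ],
  "newtons": 4
}}

```text
t: 18.1
position: [0.5288, -0.2111, 0.0962]
eef_rot: [0.988, -0.153, 0.001, 0.0]
ft_force: [-3.3, 1.1, 6.3]
width: 0.0159
finger_force: 4.0
```

Call:
{"op": "step_arm", "data": {
  "rows": [
    [[0,0,0],0],
    [[0,0,0],0],
    [[0,0,0],0],
    [[0,0,-25],0],
    [[0,0,-60],0],
    [[0,0,-110],0],
    [[0,0,-110],0]
  ],
  "hand": 0.1
}}

```text
t: 18.98
position: [0.5312, -0.2125, 0.2109]
eef_rot: [0.988, -0.153, 0.005, 0.002]
ft_force: [-0.3, 0.9, 0.3]
width: 0.0391
finger_force: 0.0
```

Run:
```python
from h import *
go(bw(44,94,.16),YAW);st=state();print(st['ft_force'],st['width'])
s=cam('scene')
save('s3.png',cv2.resize(s['pixels'][120:250,130:290],(800,600),interpolation=cv2.INTER_CUBIC))
```

```text
pos [ 0.5312 -0.2125  0.2109] yaw -17.56 row [ 38.4 -95.4  51. ] turn -0.1 t 18.975 q6 1.3588851461987792
[-0.31733738  0.92352744  0.33180815] 0.03911019499014393
```

View pics/s3.png

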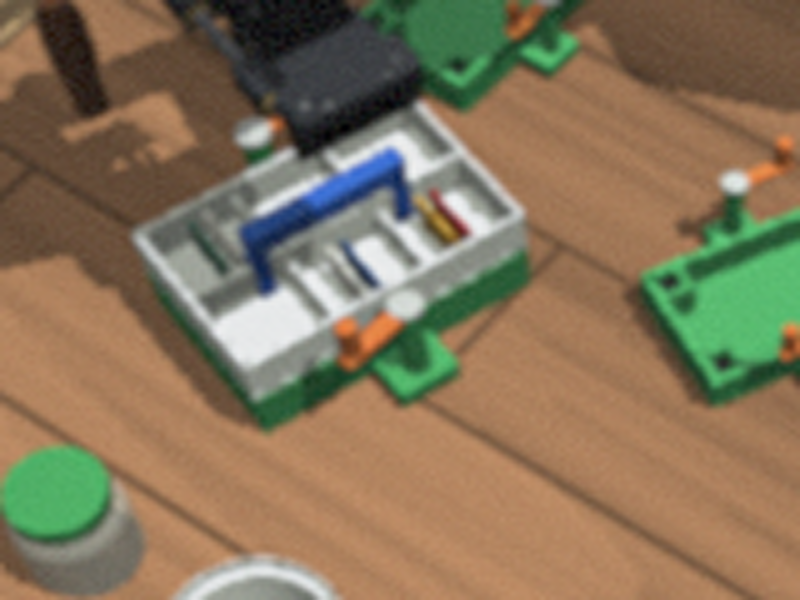

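The tray sits flush on the base. Now I close latch a by gripping its peg where I left it.

Call:
{"op": "step_arm", "data": {
  "rows": [
    [[19,-48,20],0],
    [[39,-96,50],0],
    [[39,-96,50],0],
    [[39,-96,85],0],
    [[39,-96,105],0],
    [[39,-96,111],0],
    [[39,-96,111],0],
    [[39,-96,111],0]
  ]
}}

```text
t: 20.02
position: [0.5953, -0.1317, 0.0959]
eef_rot: [0.988, -0.153, 0.001, 0.0]
ft_force: [-0.0, 0.2, 0.3]
width: 0.0391
finger_force: 0.0
```

Call:
{"op": "step_arm", "data": {
  "rows": [
    [[0,0,0],0],
    [[0,0,0],0],
    [[0,0,0],0],
    [[0,0,0],0]
  ],
  "hand": 1,
  "newtons": 6
}}

```text
t: 20.52
position: [0.5946, -0.1311, 0.0947]
eef_rot: [0.988, -0.153, 0.0, -0.0]
ft_force: [0.3, 0.0, 0.7]
width: 0.014
finger_force: 6.0
```

Run:
```python
from h import *
st=state();print(st['t'],st['width'],wb(st['position']),st['position'],st['ft_force'],st['finger_force'])
```

```text
20.525 0.013968356782941074 [40.95848028 95.46911271] [ 0.59457091 -0.13106594  0.09468095] [0.28794196 0.02172813 0.74572783] 6.000032174633816
```

Call:
{"op": "step_arm", "data": {
  "rows": [
    [[1,5,-4],0],
    [[1,10,-4],0],
    [[0,22,-4],0],
    [[-5,33,-4],0],
    [[-12,42,-4],0],
    [[-21,49,-4],0],
    [[-32,53.5,-4],0],
    [[-39,55,-4],0],
    [[-43,55,-4],0],
    [[-43,55,-4],0],
    [[-43,55,-4],0]
  ]
}}

```text
t: 21.9
position: [0.5376, -0.1707, 0.0992]
eef_rot: [0.988, -0.152, 0.001, 0.0]
ft_force: [5.1, 0.6, 0.5]
width: 0.0138
finger_force: 6.0
```

Run:
```python
from h import *
st=state();print(st['t'],st['width'],wb(st['position']),st['position'],st['ft_force'],st['finger_force'])
```

```text
21.9 0.01377923205687277 [-1.41993658 40.54623755] [ 0.53763827 -0.17070338  0.09915033] [5.06169424 0.61880582 0.51587147] 5.999799147248268
```

Call:
{"op": "step_arm", "data": {
  "rows": [
    [[0,0,0],0],
    [[0,0,0],0],
    [[0,0,-40],0],
    [[0,0,-80],0],
    [[0,0,-80],0],
    [[0,0,-80],0]
  ],
  "hand": 0.45
}}

```text
t: 22.65
position: [0.5362, -0.1706, 0.1779]
eef_rot: [0.988, -0.153, -0.001, 0.0]
ft_force: [-0.2, -0.6, -0.2]
width: 0.0241
finger_force: 0.0
```

Run:
```python
from h import *
go(bw(-43.5,-95,.1),YAW);st=state();print(st['ft_force'],st['width'])
```

```text
pos [ 0.5362 -0.1706  0.1779] yaw -17.57 row [-40.5 135.3  78. ] turn -0.1 t 22.65 q6 1.4296235339189263
[-0.19473119 -0.61656991 -0.18273773] 0.024106339200214315
```

Call:
{"op": "step_arm", "data": {
  "rows": [
    [[-14,45,0],0],
    [[-27,90,0],0],
    [[-41,135,0],0],
    [[-41,135,0],0],
    [[-41,135,40],0],
    [[-41,135,68],0],
    [[-41,135,77],0],
    [[-41,135,77],0],
    [[-41,135,77],0]
  ],
  "hand": 0.08
}}

```text
t: 23.78
position: [0.458, -0.2873, 0.1027]
eef_rot: [0.988, -0.152, 0.001, 0.0]
ft_force: [-0.0, 0.1, 0.1]
width: 0.0403
finger_force: 0.0
```

Call:
{"op": "step_arm", "data": {
  "rows": [
    [[0,0,0],0],
    [[0,0,0],0],
    [[0,0,0],0],
    [[0,0,0],0]
  ],
  "hand": 1,
  "newtons": 6
}}

```text
t: 24.28
position: [0.4571, -0.2871, 0.1018]
eef_rot: [0.988, -0.153, 0.0, 0.0]
ft_force: [0.1, -0.0, 1.7]
width: 0.014
finger_force: 6.0
```

Run:
```python
from h import *
st=state();print(st['t'],st['width'],wb(st['position']),st['position'],st['ft_force'],st['finger_force'])
```

```text
24.275 0.013993642779805793 [-43.22376488 -94.63173313] [ 0.45712045 -0.28705425  0.10176446] [ 0.05188809 -0.00441349  1.65124761] 6.000000145286322
```

Gripped. I run the mirrored arc for latch b.

Call:
{"op": "step_arm", "data": {
  "rows": [
    [[-1,-5,2],0],
    [[-1,-10,2],0],
    [[0,-22,2],0],
    [[5,-33,2],0],
    [[12,-42,2],0],
    [[21,-49,2],0],
    [[32,-53.5,2],0],
    [[39,-55,2],0],
    [[44,-55,2],0],
    [[44,-55,2],0],
    [[44,-55,2],0]
  ]
}}

```text
t: 25.65
position: [0.5155, -0.2476, 0.0991]
eef_rot: [0.988, -0.153, -0.0, -0.0]
ft_force: [-0.8, -1.7, -2.0]
width: 0.0138
finger_force: 6.0
```

Run:
```python
from h import *
st=state();print(st['t'],st['width'],wb(st['position']),st['position'],st['ft_force'],st['finger_force'])
```

```text
25.65 0.01382357440727849 [  0.59257332 -39.42269904] [ 0.51551051 -0.24757629  0.09913008] [-0.81856567 -1.74399616 -1.99538311] 5.9998367505613714
```

Call:
{"op": "step_arm", "data": {
  "rows": [
    [[0,0,0],0],
    [[0,0,0],0],
    [[0,0,-40],0],
    [[0,0,-90],0],
    [[0,0,-140],0],
    [[0,0,-190],0],
    [[-20,0,-220],0],
    [[-20,0,-220],0],
    [[-20,0,-220],0]
  ],
  "hand": 0.45
}}

```text
t: 26.78
position: [0.4965, -0.2416, 0.3185]
eef_rot: [0.988, -0.153, -0.0, -0.0]
ft_force: [0.0, -0.3, -0.1]
width: 0.0239
finger_force: 0.0
```

Run:
```python
from h import *
s=cam('wrist');save('w4.png',s['pixels'])
for z in(.1255,): print([proj(s,bw(x,y,z)).round() for x,y in((0,40),(0,-40),(0,85),(0,-85))])
```

```text
[array([178., 155.]), array([250., 155.]), array([137., 155.]), array([291., 154.])]
```

View pics/w4.png

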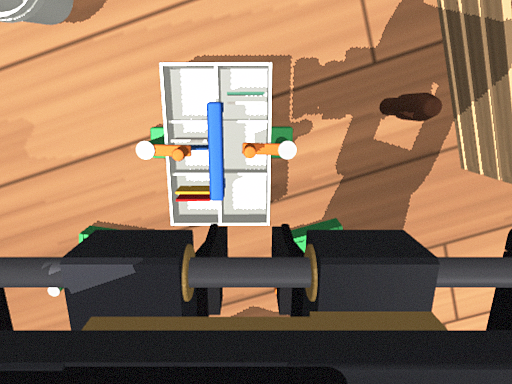

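Both latches point straight in over the rim, with pegs at (180,153) and (249,150). The tray is seated and the arm is clear, so I hand in.

```bash
python3 -c "
from station import *
print(hand_in())"
```

```text
the job is handed in; nothing more can be done
None
```

The white tray sits fully home in the large green base with both latches turned in over its rim, and I handed the job in at about 27 s; no verdict came back.

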